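# Load the pellet block and hold the spring probe on the pellet

### The job

Put the tall steel standard into the pocket of the aluminium block that is marked with one dot, and then the shorter ore pellet, marked face up, into the pocket marked with two dots, both fully down. Then take the spring probe out of its stand and, holding it upright, rest its tip lightly on the black spot of the pellet, so that the spring tip is about half pressed in, never with a hard push. The program finishes while the gripper still holds the probe there; leave the dish, flask, funnel and stopper alone.

Things in the scene. Friction and masses are not known exactly. Their poses are not given: they have to be found in the camera images.
- block: Fixed aluminium loading block, 110 x 210 x 20 mm (x, y, z), top 20 mm above the table. Origin: centre of its underside. Two round pockets, 44 mm across, 8 mm deep, lie 100 mm apart along its y axis; 12 mm black dots beside each, on the block's -x margin, number it: one dot or two. Its turn about z varies.
- pocket1 (a point): Centre of the floor of the pocket with one dot (at y = +50 mm of the block, 12 mm above the table); axes as the block.
- pocket2 (a point): Centre of the floor of the pocket with two dots (at y = -50 mm of the block, 12 mm above the table); axes as the block.
- standard: Loose plain steel cylinder (reference standard), 40 mm across, 36 mm tall, upright on the table, about 0.2 kg. Origin: centre of its underside, z up.
- pellet: Loose pressed ore pellet in a steel cup: a cylinder 40 mm across, 24 mm tall, its top face rough grey with one black spot; stands on the table, spot up, about 0.09 kg. Origin: centre of its underside, z up. It may be in either of the two places where it and the standard stand.
- spot (a point): Centre of the black spot (12 mm across) on the pellet's top face: 9 mm off the pellet's axis along its +x, 24 mm above its underside; axes as the pellet.
- stand: Fixed grey probe stand: base 90 x 90 x 8 mm, four thin steel posts, and an 80 x 80 mm top plate whose upper face is 70 mm above the table, with a central 19 mm through hole. Origin: centre of its underside.
- probe: Loose spring probe, 0.15 kg, tip down in the stand, flange resting on its top plate. Origin: end of the unpressed tip, 10 mm above the table at the start; z up along the probe. From the tip up: tip 6 mm across, nose 14 mm across (20 to 60 mm), flange 32 mm across (60 to 66), square black handle 24 x 24 mm, sides along x and y (66 to 140: grip here), button to 143. Lift 65 mm to clear the stand.
- probe_point (a point): The end of the probe's spring tip (moves with the tip); z up along the probe.
- probe_tip (a joint): How far the spring tip is pressed into the probe, m: 0 = fully out, 0.012 = fully in. The spring pushes back with 1 N at 0 plus 0.3 N per mm (2.8 N when half in, 4.6 N fully in; harder pushes then bear on the stop).
- flask: Bystander, loose: glass conical flask, foot 84 mm across, 130 mm tall. Origin: centre of its underside.
- dish: Bystander, loose: white porcelain dish, 90 mm across, 35 mm tall. Origin: centre of its underside.
- stopper: Bystander, loose: black rubber stopper, 38 mm across, 30 mm tall. Origin: centre of its underside.
- funnel: Bystander, loose: white porcelain filter funnel standing mouth down, 100 mm across, 130 mm tall. Origin: centre of its underside.
Not all that is in view belongs to the job. Leave any orange look-alike of the pellet alone.

How it is judged:
By the outcome, as a careful person would: the job done as asked, in the order asked, and still so for the second after the job is handed in, while the arm keeps its last pose, push and grip.
It also fails if it takes over 72 s, if anything falls off the work surface, if the arm or the gripper's body presses on something with over 40 N, if the wrist force passes 120 N, or if a joint passes its speed limit or range.

### The arm

A 6-joint arm with a two-finger parallel gripper is mounted at the origin on the work surface. World frame = base frame: x ahead of the robot, y to its left, z up, the work surface at z = 0. Lengths are in m, angles in degrees, forces in N, time in s.
With the tool pointing down it reaches from about 0.25 to 0.725 m from the base axis. Payload 9.7 kg.
Tool frame: the origin (TCP) lies at the very end of the fingers, on their centre line; the grasp point (between the pads) lies 19 mm behind it; z points along the fingers, y is the line along which they close (so a half turn about z gives the same grasp; the last joint's range is limited). The gripper opens to 85 mm and grips with 20 to 120 N. Pads are 22 mm wide; open, the fingers measure 114 mm over their backs; the gripper's body (76 mm by 85 mm) begins 54 mm behind the grasp point. The pads swing forward as they close: fully open they stand 13 mm farther back than shut.
Start: joints at [-66.062, 4.979, 10.078, 95.1, 0, 90], TCP at [0.223, -0.503, 0.208] pointing down, gripper open.
Joint ranges: [-179.16, 179.16], [-48.56, 103.87], [-65.8, 70.77], [-126.05, 130.52], [-82.76, 87.17], [-180, 180]. Speed limits (degrees/s): [127.2, 127.2, 147.25, 180, 180, 180].

### API

Orientations are given as [roll, pitch, yaw] about the fixed x, y, z axes, in that order (R = Rz(yaw) Ry(pitch) Rx(roll)).
In Python, from workcell import telemetry, optics, workorder gives the robot as it stands.
- The arm moves only by the shell command python3 -m handwheel 'ROWS' [FORCE]. ROWS is JSON, a list of rows, each an object of numbers: "tx", "ty", "tz": the shift along the tool's x, y, z in m; "ax", "ay", "az": the turn, a rotation vector about the tool's x, y, z in degrees; "jaw": the gripper command: -1 is shut, 1 is fully open, values between are in proportion. A call has exactly 10 rows; each row shifts and turns the commanded pose from where the row before left it, along the tool's axes as they then stand; what a row does not reach is not made up. A row lasts 1/8 s, in which the tool goes at most 62.5 mm and 10.7 degrees, less where a joint would pass 70% of its speed; a pose out of reach is approached as far as the arm can. A call is refused whole if a number of a shift passes 0.0625 or a number of a turn 10.7, either way. A call with a gripper value outside its range is refused whole. The fingers move at their own pace and stop on an object; FORCE is the grip in N (left out, the last holds). Time passes only in rows, so rows that do not move let the fingers close, or fill a call up. It gives the time, the measured TCP pose, the force, the opening and the grip force at its end, in the units of the state.
- telemetry.get_obs(): the state, without advancing time (a new reading comes with each control period).
- optics.camera(name): name is "scene" or "top" or "wrist"; returns a dict with "color" (384x512x3 uint8, red, green, blue), "K" (3x3 intrinsics, pixels), "k1" (the pictures are not rectified: a ray, as slopes to the right and down, at radius r is drawn at 1 + k1 r^2 times it, then the intrinsics apply), "extrinsics" (4x4, takes a point from camera to world coordinates); the wrist camera has in their place "mount" (4x4, takes a point from camera to tool coordinates, whose origin is the TCP and whose axes are the flange's). Camera axes: x right, y down, z forward; pixel columns grow to the right and rows downward; lengths in m; the calibration is good to about 2 mm. A picture is of the moment at which its call begins: read the wrist's pose just before it. There is no depth.
- workorder.job_done(): hands the job in; it is judged then, once.
The state is a dict: "time": time; "q": joint angles; "qd": joint speeds; "joint_efforts": joint torques, N m; "ee_pos": TCP position; "tcp_rot": TCP orientation; "wrist_force": force on the tool from outside, world axes, zero at the start; "torque": the same for the moment, N m; "opening": finger opening in m; "grasp_force": force on a finger pad.
Only numpy, scipy, OpenCV 4.12 (cv2) and the standard library are available. Lean on these libraries where they do the work, as an engineer would, in place of code of your own. Each camera call takes 0.05 s, during which the arm holds its last target. There are 200 camera calls.

## Working session

There is one attempt and no reset: what is moved stays moved. The work goes in short steps, Python scripts to look and compute and a shell command to move; the robot and the scene stay as the last step left them, time stands still between calls to the robot, and variables do not carry over. Pictures are saved under pics/ and viewed, at most 10 in all, crops included, and the job is handed in when it is done.

```bash
mkdir -p pics; cat > h.py <<'E'
import numpy as np, cv2
from scipy.spatial.transform import Rotation as R
from workcell import telemetry, optics, workorder
def tcp():
    o=telemetry.get_obs(); T=np.eye(4); T[:3,:3]=R.from_euler('xyz',o['tcp_rot'],degrees=True).as_matrix(); T[:3,3]=o['ee_pos']; return T,o
def shot(name):
    T,o=tcp(); c=optics.camera(name)
    c['E']=T@np.array(c['mount']) if name=='wrist' else np.array(c['extrinsics'])
    return c
def save(c,f): cv2.imwrite('pics/'+f,np.ascontiguousarray(c['color'][:,:,::-1]))
def cast(c,px,z):
    px=np.atleast_2d(np.array(px,float)); K=np.array(c['K'])
    d=np.array([c['k1'],0,0,0,0],float)
    u=cv2.undistortPoints(px[:,None],K,d)[:,0]
    r=np.c_[u,np.ones(len(u))]@c['E'][:3,:3].T; o=c['E'][:3,3]
    return o+r*((z-o[2])/r[:,2])[:,None]
def proj(c,P):
    P=np.atleast_2d(np.array(P,float)); E=np.linalg.inv(c['E']); q=P@E[:3,:3].T+E[:3,3]
    return cv2.projectPoints(q[:,None],np.zeros(3),np.zeros(3),np.array(c['K']),np.array([c['k1'],0,0,0,0],float))[0][:,0]
E
python3 - <<'E'
from h import *
np.set_printoptions(precision=4,suppress=True)
T,o=tcp(); print(o)
for n in ['top','scene','wrist']:
    c=shot(n); save(c,n+'0.png'); print(n,c['k1'],c['E'],c['K'])
E
```

```text
{'time': 0.0, 'q': array([-66.0621,   5.0127,  10.0329,  95.0985,   0.0011,  90.    ]), 'qd': array([-0.0852, -0.0731,  0.0666, -0.0189, -0.0717,  0.0234]), 'joint_efforts': array([ -0.0006, -52.0391,  46.4799,   0.0164,  -0.0001,   0.    ]), 'ee_pos': array([ 0.2231, -0.5025,  0.2071]), 'tcp_rot': array([-179.9217,   -0.0011,   23.9379]), 'wrist_force': array([ 1.4682, -0.0807, -0.6981]), 'torque': array([-0.0198, -0.017 ,  0.0212]), 'grasp_force': 0.0, 'opening': 0.08540380026971471}
top -0.12842113186131424 [[-0.0084 -0.9977  0.0674  0.5224]
 [-0.9999  0.0088  0.0053  0.0109]
 [-0.0059 -0.0674 -0.9977  1.3886]
 [ 0.      0.      0.      1.    ]] [[485.7668   0.     262.081 ]
 [  0.     485.7668 194.5232]
 [  0.       0.       1.    ]]
scene -0.09069162240576689 [[-0.3942  0.5004 -0.7708  1.5879]
 [ 0.919   0.2071 -0.3355  0.4478]
 [-0.0082 -0.8406 -0.5416  0.7431]
 [ 0.      0.      0.      1.    ]] [[452.34     0.     254.7314]
 [  0.     452.34   186.7601]
 [  0.       0.       1.    ]]
wrist -0.08355144877255805 [[ 0.4057 -0.8692 -0.2825  0.2948]
 [-0.914  -0.3863 -0.1242 -0.4708]
 [-0.0012  0.3086 -0.9512  0.3728]
 [ 0.      0.      0.      1.    ]] [[304.2706   0.     258.0776]
 [  0.     304.2706 193.0365]
 [  0.       0.       1.    ]]
```

View pics/top0.png

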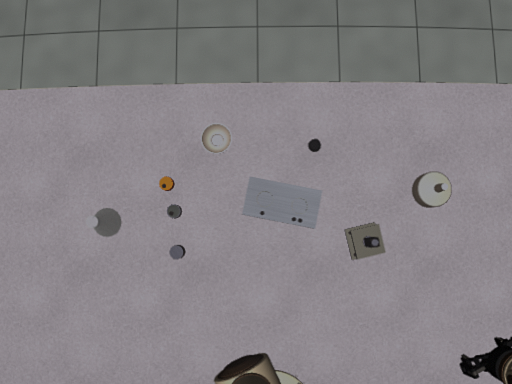

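View pics/scene0.png

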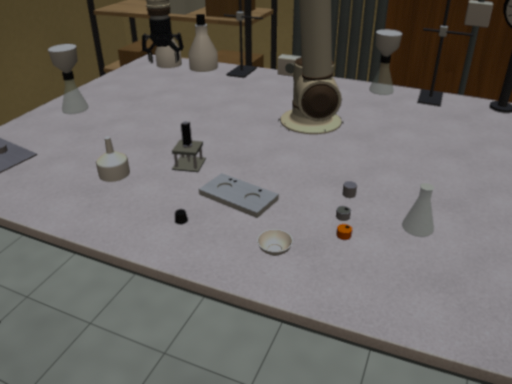

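The top view shows the standard at (178,252), the pellet with its spot at (175,212) and the orange look-alike at (167,184). The block is near (282,203), with its one dot at (262,213) and two dots at (296,220). The stand with the probe is at (365,241).

```bash
python3 - <<'E'
from h import *
np.set_printoptions(precision=4,suppress=True)
c=shot('top'); im=np.ascontiguousarray(c['color']); hsv=cv2.cvtColor(im,cv2.COLOR_RGB2HSV)
for n,p in dict(std=(178,252),pel=(175,212),cloth=(220,260),block=(280,195),dot=(262,213),stand=(358,232)).items(): print(n,im[p[1],p[0]])
lab=cv2.cvtColor(im,cv2.COLOR_RGB2LAB).astype(int)
g=cv2.cvtColor(im,cv2.COLOR_RGB2GRAY)
def blobs(m,box,amin):
    x0,y0,x1,y1=box; mm=np.zeros_like(m); mm[y0:y1,x0:x1]=m[y0:y1,x0:x1]
    cs,_=cv2.findContours(mm,cv2.RETR_EXTERNAL,cv2.CHAIN_APPROX_NONE)
    return [k for k in cs if cv2.contourArea(k)>=amin]
dark=((g<110)*255).astype('uint8')
for n,b,z in [('std',(165,240,192,264),.036),('pel',(163,201,187,221),.024)]:
    for k in blobs(dark,b,30):
        (u,v),r=cv2.minEnclosingCircle(k); print(n,(u,v),r,cast(c,(u,v),z)[0])
sat=(((hsv[...,0]>90)&(hsv[...,0]<118)&(g>100))*255).astype('uint8')
for k in blobs(sat,(235,170,330,235),500):
    r=cv2.minAreaRect(k); bp=cast(c,cv2.boxPoints(r),.02); print('block',r,bp.mean(0),[np.linalg.norm(bp[i]-bp[i-1]) for i in range(4)]); 
    for i in range(4): d=bp[i]-bp[i-1]; print(np.degrees(np.arctan2(d[1],d[0])))
d60=((g<80)*255).astype('uint8')
for k in blobs(d60,(250,200,312,226),3):
    M=cv2.moments(k); p=(M['m10']/M['m00'],M['m01']/M['m00']); print('dot',p,cast(c,p,.02)[0])
st=((g<130)*255).astype('uint8')
for k in blobs(st,(335,215,395,265),300):
    r=cv2.minAreaRect(k); print('stand',r,cast(c,r[0],.07)[0])
x=cv2.resize(im[165:270,155:395],None,fx=3.3,fy=3.3,interpolation=cv2.INTER_CUBIC); cv2.imwrite('pics/crop.png',x[:,:,::-1])
E
```

```text
std [89 87 98]
pel [71 72 70]
cloth [145 139 145]
block [118 120 129]
dot [38 34 34]
stand [100  97  88]
std (177.0, 251.5) 8.01570987701416 [0.4567 0.2565 0.036 ]
pel (174.0, 210.5) 7.826338291168213 [0.5716 0.2673 0.024 ]
block ((281.8509521484375, 202.1225128173828), (73.488525390625, 38.496490478515625), 11.113040924072266) [ 0.593  -0.0375  0.02  ] [np.float64(0.20694653216761413), np.float64(0.10893895283486582), np.float64(0.20798512160456234), np.float64(0.10881367053475964)]
78.37956482193991
-11.453048054139366
-101.65547664842443
168.00029343209516
dot (299.5, 220.0) [ 0.5421 -0.0866  0.02  ]
dot (293.5, 218.64583333333331) [ 0.546  -0.0698  0.02  ]
dot (261.8095238095238, 212.57142857142858) [0.5639 0.0193 0.02  ]
stand ((364.61773681640625, 240.4706268310547), (33.71245193481445, 35.89527130126953), 75.96376037597656) [ 0.4838 -0.2599  0.07  ]
```

View pics/crop.png

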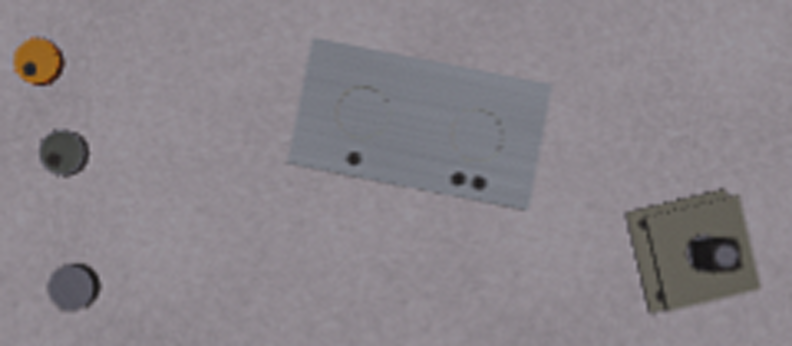

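```bash
python3 -m handwheel '[{"az":8,"jaw":1},{"az":8},{"az":8},{"tx":0.018,"ty":-0.06},{"tx":0.018,"ty":-0.06},{"tx":0.018,"ty":-0.06},{"tx":0.018,"ty":-0.06},{"tx":0.018,"ty":-0.06},{"tx":0.018,"ty":-0.06},{"tx":0.018,"ty":-0.06}]' 40
python3 -m handwheel '[{"tx":0.018,"ty":-0.06},{"tx":0.018,"ty":-0.06},{"tx":0.018,"ty":-0.06},{"tx":0.018,"ty":-0.06},{"tx":0.018,"ty":-0.06},{"tx":0.018,"ty":-0.04},{},{},{},{}]'
python3 - <<'E'
from h import *
c=shot('wrist'); save(c,'w1.png'); print(tcp()[1]['ee_pos'],tcp()[1]['tcp_rot'])
for n,p in dict(std=(.4567,.2565,.036),pel=(.5716,.2673,.024)).items(): print(n,proj(c,p))
E
```

```text
[ 0.223116   -0.50260095  0.20744959] [-1.79964420e+02 -1.25116200e-06  2.39365031e+01]
std [[812.45408727 679.68401815]]
pel [[1613.50223793 1720.55402268]]$[0]: bad value
$[0]: bad value
```

View pics/w1.png

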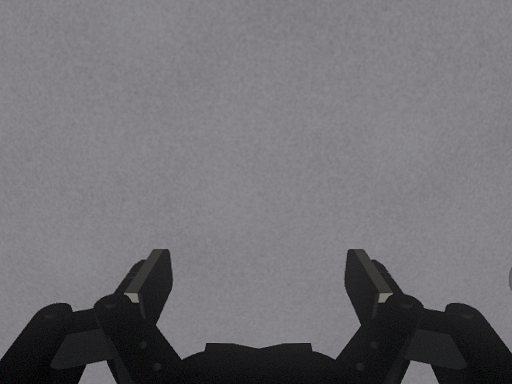

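The picture shows only cloth and the open fingers, because the move was refused. Rows seem to need every field, so I'll write them all out.

```bash
python3 -m handwheel '[{"tx":0,"ty":0,"tz":0,"ax":0,"ay":0,"az":8,"jaw":1},{"tx":0,"ty":0,"tz":0,"ax":0,"ay":0,"az":8,"jaw":1},{"tx":0,"ty":0,"tz":0,"ax":0,"ay":0,"az":8,"jaw":1},{"tx":0.018,"ty":-0.06,"tz":0,"ax":0,"ay":0,"az":0,"jaw":1},{"tx":0.018,"ty":-0.06,"tz":0,"ax":0,"ay":0,"az":0,"jaw":1},{"tx":0.018,"ty":-0.06,"tz":0,"ax":0,"ay":0,"az":0,"jaw":1},{"tx":0.018,"ty":-0.06,"tz":0,"ax":0,"ay":0,"az":0,"jaw":1},{"tx":0.018,"ty":-0.06,"tz":0,"ax":0,"ay":0,"az":0,"jaw":1},{"tx":0.018,"ty":-0.06,"tz":0,"ax":0,"ay":0,"az":0,"jaw":1},{"tx":0.018,"ty":-0.06,"tz":0,"ax":0,"ay":0,"az":0,"jaw":1}]' 40
```

```text
time: 1.5
ee_pos: [0.3495, -0.0819, 0.2079]
tcp_rot: [180.0, -0.1, -0.1]
wrist_force: [1.4, -0.6, -0.1]
opening: 0.0854
grasp_force: 0.0
```

```bash
python3 -m handwheel '[{"tx":0.018,"ty":-0.057,"tz":0,"ax":0,"ay":0,"az":0,"jaw":1},{"tx":0.018,"ty":-0.057,"tz":0.01,"ax":0,"ay":0,"az":0,"jaw":1},{"tx":0.018,"ty":-0.056,"tz":0.01,"ax":0,"ay":0,"az":0,"jaw":1},{"tx":0.018,"ty":-0.056,"tz":0.01,"ax":0,"ay":0,"az":0,"jaw":1},{"tx":0.018,"ty":-0.056,"tz":0.01,"ax":0,"ay":0,"az":0,"jaw":1},{"tx":0.017,"ty":-0.056,"tz":0.01,"ax":0,"ay":0,"az":0,"jaw":1},{"tx":0,"ty":0,"tz":0.01,"ax":0,"ay":0,"az":0,"jaw":1},{"tx":0,"ty":0,"tz":0,"ax":0,"ay":0,"az":0,"jaw":1},{"tx":0,"ty":0,"tz":0,"ax":0,"ay":0,"az":0,"jaw":1},{"tx":0,"ty":0,"tz":0,"ax":0,"ay":0,"az":0,"jaw":1}]'
python3 - <<'E'
from h import *
c=shot('wrist'); save(c,'w2.png'); np.savez('w2.npz',color=c['color'],E=c['E'],K=c['K'],k1=c['k1'])
for n,p in dict(std=(.4567,.2565,.036),pel=(.5716,.2673,.024)).items(): print(n,proj(c,p))
E
```

```text
time: 2.75
ee_pos: [0.453, 0.1159, 0.1602]
tcp_rot: [-173.6, 0.1, 10.2]
wrist_force: [-0.5, -1.1, -0.9]
opening: 0.0854
grasp_force: 0.0
std [[136.99373104 147.19683463]]
pel [[140.86607011  26.65091893]]
```

View pics/w2.png

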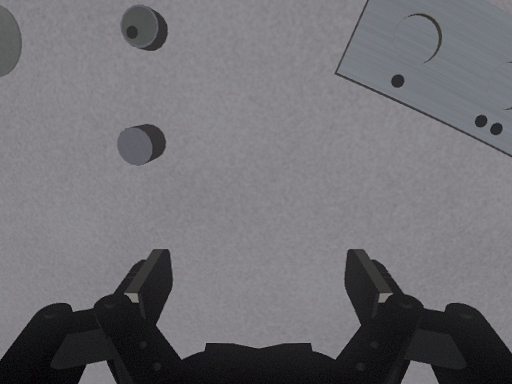

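The standard's top is at (136,146), the pellet at (140,27) with its spot at (131,32), and pocket 1 at (415,40). The arm stopped short and tilted, so I'll check the joints.

Joint 6 hit its limit: q6 = q1 − yaw + 180, so yaw must stay above q1. I'll work at yaw 45 instead and measure from this picture.

```bash
cat >> h.py <<'E'
def rel(p,yaw):
    T,o=tcp(); D=R.from_euler('xyz',[180,0,yaw],degrees=True).as_matrix()
    rv=np.degrees(R.from_matrix(T[:3,:3].T@D).as_rotvec()); s=D.T@(np.array(p)-T[:3,3])
    print('rotvec',rv.round(2),'shift after turn mm',(s*1000).round(1),'z now',T[2,3].round(4))
def blob(c,z,guess,thr,rad,lo=0):
    g=cv2.cvtColor(np.ascontiguousarray(c['color']),cv2.COLOR_RGB2GRAY); u=proj(c,guess)[0]
    m=np.zeros_like(g); cv2.circle(m,tuple(int(i) for i in u.round()),rad,255,-1)
    m&=(((g<thr)&(g>=lo))*255).astype('uint8')
    k=max(cv2.findContours(m,cv2.RETR_EXTERNAL,cv2.CHAIN_APPROX_NONE)[0],key=cv2.contourArea)
    k=cv2.convexHull(k); M=cv2.moments(k); w=cast(c,k[:,0],z)
    p=np.array([M['m10'],M['m01']])/M['m00']; print('px',p,'area',M['m00'],'size mm',((w.max(0)-w.min(0))[:2]*1000).round(1))
    return cast(c,p,z)[0]
E
python3 - <<'E'
from h import *
c=dict(np.load('w2.npz')); c['k1']=float(c['k1']); im=c['color']
g=cv2.cvtColor(im,cv2.COLOR_RGB2GRAY)
for p in [(136,146),(158,140),(140,24),(158,35),(131,32),(110,146),(398,82),(350,50)]: print(p,im[p[1],p[0]])
for x,y in [(136,146),(140,27)]: print(g[y,x-28:x+36:2])
print('std',blob(c,.036,(.4567,.2565,.036),112,24,84))
print('pel',blob(c,.024,(.5716,.2673,.024),100,24,60))
for d in [(.5639,.0193,.02),(.546,-.0698,.02)]: print('dot',blob(c,.02,d,70,12))
rel((.456,.256,.16),45)
E
```

```text
(136, 146) [ 94  95 103]
(158, 140) [54 53 52]
(140, 24) [78 81 80]
(158, 35) [53 52 51]
(131, 32) [47 48 47]
(110, 146) [135 134 139]
(398, 82) [43 44 44]
(350, 50) [118 123 129]
[133 135 136 131 126  96  95  98  95  97  96  96  97  94  96  98  98  98
  96  98  98  97  69  51  51  54  52  51  48 127 134 134]
[127 132 130 130 116  83  82  83  52  45  44  45  79  81  82  80  81  83
  83  83  83  84  88  66  50  48  53  52 137 137 136 136]
px [134.45715217 146.15281851] area 1023.0 size mm [38.2 37.8]
std [0.4572602 0.2593128 0.036    ]
px [139.59944422  25.84663226] area 1259.5 size mm [39.2 38.7]
pel [0.5721685  0.26866775 0.024     ]
px [397.27701674  80.54185693] area 109.5 size mm [10.6 11.1]
dot [0.56484477 0.01982936 0.02      ]
px [480.56097561 120.58699187] area 102.5 size mm [11.1 11.3]
dot [ 0.54655329 -0.06910455  0.02      ]
rotvec [ -6.2   -1.87 -34.76] shift after turn mm [ 1.012e+02 -9.690e+01  1.000e-01] z now 0.1601
```

```bash
python3 -m handwheel '[{"tx":0,"ty":0,"tz":0,"ax":-1.55,"ay":-0.47,"az":-8.7,"jaw":1},{"tx":0,"ty":0,"tz":0,"ax":-1.55,"ay":-0.47,"az":-8.7,"jaw":1},{"tx":0,"ty":0,"tz":0,"ax":-1.55,"ay":-0.47,"az":-8.7,"jaw":1},{"tx":0,"ty":0,"tz":0,"ax":-1.55,"ay":-0.47,"az":-8.7,"jaw":1},{"tx":0.0258,"ty":-0.0244,"tz":0,"ax":0,"ay":0,"az":0,"jaw":1},{"tx":0.0258,"ty":-0.0244,"tz":0,"ax":0,"ay":0,"az":0,"jaw":1},{"tx":0.0258,"ty":-0.0244,"tz":0,"ax":0,"ay":0,"az":0,"jaw":1},{"tx":0.0258,"ty":-0.0244,"tz":0,"ax":0,"ay":0,"az":0,"jaw":1},{"tx":0,"ty":0,"tz":0,"ax":0,"ay":0,"az":0,"jaw":1},{"tx":0,"ty":0,"tz":0,"ax":0,"ay":0,"az":0,"jaw":1}]'
python3 - <<'E'
from h import *
print(tcp()[1]['q'])
c=shot('wrist'); print('std',blob(c,.036,(.457,.258,.036),112,40,84)); print('pel',blob(c,.024,(.572,.268,.024),100,40,60)); 
rel((.457,.258,.009),45)
E
```

```text
time: 4.05
ee_pos: [0.4567, 0.2579, 0.1597]
tcp_rot: [-180.0, 0.0, 45.1]
wrist_force: [-0.2, -1.0, 0.8]
opening: 0.0857
grasp_force: 0.0
[2.94482611e+01 7.93150118e-01 3.92052135e-01 8.96507487e+01
 8.82373963e-03 1.64360876e+02]
px [257.06926774 175.50508906] area 1179.0 size mm [39.  39.6]
std [0.45749987 0.26066864 0.036     ]
px [334.49122807  82.76592165] area 1387.0 size mm [40.1 39.9]
pel [0.57128842 0.27103209 0.024     ]
rotvec [-0.02  0.04  0.05] shift after turn mm [ 5.000e-01 -1.000e-01  1.508e+02] z now 0.1598
```

```bash
python3 -m handwheel '[{"tx":0.0017,"ty":-0.0006,"tz":0.04,"ax":0,"ay":0,"az":0,"jaw":1},{"tx":0,"ty":0,"tz":0.04,"ax":0,"ay":0,"az":0,"jaw":1},{"tx":0,"ty":0,"tz":0.04,"ax":0,"ay":0,"az":0,"jaw":1},{"tx":0,"ty":0,"tz":0.03,"ax":0,"ay":0,"az":0,"jaw":1},{"tx":0,"ty":0,"tz":0,"ax":0,"ay":0,"az":0,"jaw":1},{"tx":0,"ty":0,"tz":0,"ax":0,"ay":0,"az":0,"jaw":-1},{"tx":0,"ty":0,"tz":0,"ax":0,"ay":0,"az":0,"jaw":-1},{"tx":0,"ty":0,"tz":0,"ax":0,"ay":0,"az":0,"jaw":-1},{"tx":0,"ty":0,"tz":0,"ax":0,"ay":0,"az":0,"jaw":-1},{"tx":0,"ty":0,"tz":0,"ax":0,"ay":0,"az":0,"jaw":-1}]' 40
```

```text
time: 5.35
ee_pos: [0.4591, 0.2611, 0.0125]
tcp_rot: [180.0, -0.3, 45.1]
wrist_force: [0.7, 0.3, 13.6]
opening: 0.0002
grasp_force: 6.7
```

```bash
python3 - <<'E'
from h import *
c=shot('wrist'); d=shot('top'); print(tcp()[1]['ee_pos'],tcp()[1]['opening'],tcp()[1]['wrist_force'])
x=cv2.resize(d['color'][165:285,130:230],None,fx=3.2,fy=3.2); cv2.imwrite('pics/w3.png',np.hstack([c['color'],x[:384,:288] if x.shape[1]>=288 else x])[:,:800,::-1])
E
```

```text
[0.45909989 0.26112679 0.01251002] -6.358179666354717e-05 [-1.641666    0.76666165 13.14677846]
```

View pics/w3.png

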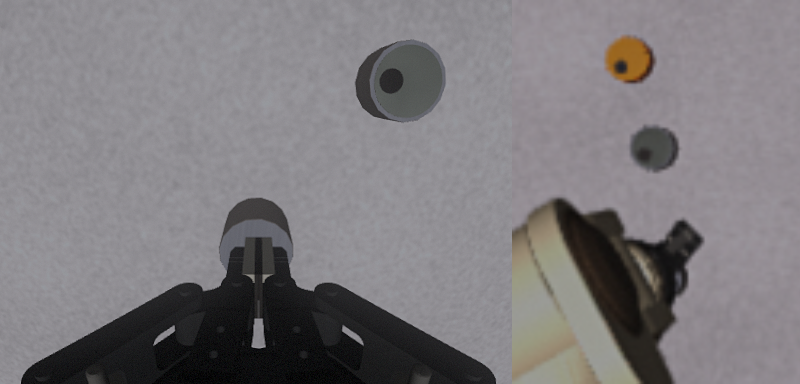

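The fingers closed on top of the standard: its top face spans rows 220–288 and the finger ends at (260,237) cover it. From the pixel geometry the real fingertips sit about 22 mm (shut) to 34 mm (open) behind the reported TCP. I'll lift, reopen, remeasure and descend further.

```bash
python3 -m handwheel '[{"tx":0,"ty":0,"tz":-0.03,"ax":0,"ay":0,"az":0,"jaw":-1},{"tx":0,"ty":0,"tz":-0.03,"ax":0,"ay":0,"az":0,"jaw":1},{"tx":0,"ty":0,"tz":-0.03,"ax":0,"ay":0,"az":0,"jaw":1},{"tx":0,"ty":0,"tz":-0.03,"ax":0,"ay":0,"az":0,"jaw":1},{"tx":0,"ty":0,"tz":0,"ax":0,"ay":0,"az":0,"jaw":1},{"tx":0,"ty":0,"tz":0,"ax":0,"ay":0,"az":0,"jaw":1},{"tx":0,"ty":0,"tz":0,"ax":0,"ay":0,"az":0,"jaw":1},{"tx":0,"ty":0,"tz":0,"ax":0,"ay":0,"az":0,"jaw":1},{"tx":0,"ty":0,"tz":0,"ax":0,"ay":0,"az":0,"jaw":1},{"tx":0,"ty":0,"tz":0,"ax":0,"ay":0,"az":0,"jaw":1}]'
python3 - <<'E'
from h import *
c=shot('wrist'); s=blob(c,.036,(.457,.26,.036),112,45,84); print('std',s); 
rel((s[0],s[1],-.017),45)
E
```

```text
time: 6.7
ee_pos: [0.4574, 0.2599, 0.1294]
tcp_rot: [-180.0, 0.1, 45.1]
wrist_force: [0.5, 0.1, 0.5]
opening: 0.0851
grasp_force: 0.0
px [257.11346267 185.35038213] area 1417.5 size mm [38.5 39.1]
std [0.45754843 0.26182837 0.036     ]
rotvec [-0.04  0.05  0.08] shift after turn mm [  1.4  -1.3 146.5] z now 0.1295
```

```bash
python3 -m handwheel '[{"tx":0.001,"ty":-0.0005,"tz":0.04,"ax":0,"ay":0,"az":0,"jaw":1},{"tx":0,"ty":0,"tz":0.04,"ax":0,"ay":0,"az":0,"jaw":1},{"tx":0,"ty":0,"tz":0.04,"ax":0,"ay":0,"az":0,"jaw":1},{"tx":0,"ty":0,"tz":0.026,"ax":0,"ay":0,"az":0,"jaw":1},{"tx":0,"ty":0,"tz":0,"ax":0,"ay":0,"az":0,"jaw":1},{"tx":0,"ty":0,"tz":0,"ax":0,"ay":0,"az":0,"jaw":-1},{"tx":0,"ty":0,"tz":0,"ax":0,"ay":0,"az":0,"jaw":-1},{"tx":0,"ty":0,"tz":0,"ax":0,"ay":0,"az":0,"jaw":-1},{"tx":0,"ty":0,"tz":0,"ax":0,"ay":0,"az":0,"jaw":-1},{"tx":0,"ty":0,"tz":0,"ax":0,"ay":0,"az":0,"jaw":-1}]' 40
```

```text
time: 8.0
ee_pos: [0.4585, 0.2614, -0.0149]
tcp_rot: [180.0, -0.1, 45.1]
wrist_force: [-1.2, -0.5, 6.1]
opening: 0.039
grasp_force: 40.1
```

Gripped, but the 6 N upward force hints that the fingertips touch the table. I'll regrip 8 mm higher so the tips stay clear of the block top.

```bash
python3 -m handwheel '[{"tx":0,"ty":0,"tz":0,"ax":0,"ay":0,"az":0,"jaw":0.3},{"tx":0,"ty":0,"tz":0,"ax":0,"ay":0,"az":0,"jaw":0.3},{"tx":0,"ty":0,"tz":-0.008,"ax":0,"ay":0,"az":0,"jaw":0.3},{"tx":0,"ty":0,"tz":0,"ax":0,"ay":0,"az":0,"jaw":0.3},{"tx":0,"ty":0,"tz":0,"ax":0,"ay":0,"az":0,"jaw":-1},{"tx":0,"ty":0,"tz":0,"ax":0,"ay":0,"az":0,"jaw":-1},{"tx":0,"ty":0,"tz":0,"ax":0,"ay":0,"az":0,"jaw":-1},{"tx":0,"ty":0,"tz":0,"ax":0,"ay":0,"az":0,"jaw":-1},{"tx":0,"ty":0,"tz":0,"ax":0,"ay":0,"az":0,"jaw":-1},{"tx":0,"ty":0,"tz":0,"ax":0,"ay":0,"az":0,"jaw":-1}]' 40
python3 - <<'E'
from h import *
rel((.6035,.012,.10),45)
E
```

```text
time: 9.25
ee_pos: [0.4579, 0.261, -0.008]
tcp_rot: [-180.0, 0.0, 45.1]
wrist_force: [-0.5, -1.2, 5.0]
opening: 0.0382
grasp_force: 40.5
rotvec [-0.02  0.01  0.08] shift after turn mm [ -73.1  279.  -108. ] z now -0.008
```

```bash
python3 -m handwheel '[{"tx":0,"ty":0,"tz":-0.044,"ax":0,"ay":0,"az":0,"jaw":-1},{"tx":0,"ty":0,"tz":-0.044,"ax":0,"ay":0,"az":0,"jaw":-1},{"tx":-0.0104,"ty":0.04,"tz":0,"ax":0,"ay":0,"az":0,"jaw":-1},{"tx":-0.0104,"ty":0.04,"tz":0,"ax":0,"ay":0,"az":0,"jaw":-1},{"tx":-0.0104,"ty":0.04,"tz":0,"ax":0,"ay":0,"az":0,"jaw":-1},{"tx":-0.0104,"ty":0.04,"tz":0,"ax":0,"ay":0,"az":0,"jaw":-1},{"tx":-0.0104,"ty":0.04,"tz":0,"ax":0,"ay":0,"az":0,"jaw":-1},{"tx":-0.0104,"ty":0.04,"tz":0,"ax":0,"ay":0,"az":0,"jaw":-1},{"tx":-0.0104,"ty":0.039,"tz":0,"ax":0,"ay":0,"az":0,"jaw":-1},{"tx":0,"ty":0,"tz":0,"ax":0,"ay":0,"az":0,"jaw":-1}]'
python3 - <<'E'
from h import *
c=shot('wrist'); save(c,'w4.png'); o=tcp()[1]; print(o['ee_pos'],o['tcp_rot'])
print(proj(c,[(.603,.0115,.02),(.5644,.0196,.02),(.5463,-.0695,.02),tuple(o['ee_pos']+[0,0,.044])]))
E
```

```text
time: 10.5
ee_pos: [0.6044, 0.0101, 0.0782]
tcp_rot: [-179.9, 0.1, 44.9]
wrist_force: [-0.3, 0.4, -2.1]
opening: 0.0384
grasp_force: 41.4
[0.60378262 0.01139824 0.07833324] [-1.79886724e+02  1.07683377e-01  4.49702871e+01]
[[256.1522748  200.03938561]
 [215.16467699 225.38061515]
 [275.89226426 303.28399413]
 [255.88079206 272.65399202]]
```

View pics/w4.png

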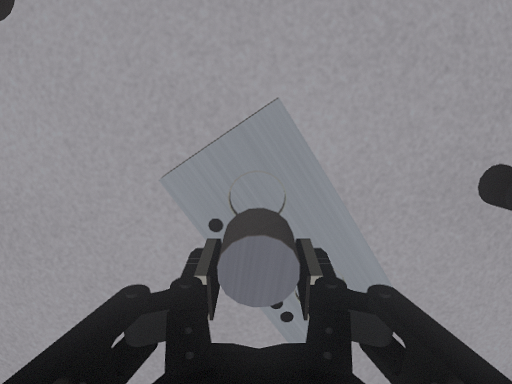

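The held standard's top is centred near (259,270), the pocket 1 rim spans columns 229–286 with its top at row 171, and the dot is at (215,225). Those match the predictions closely, so I'll refine both numerically.

```bash
python3 - <<'E'
from h import *
c=shot('wrist'); o=tcp()[1]; im=np.ascontiguousarray(c['color']); g=cv2.cvtColor(im,cv2.COLOR_RGB2GRAY)
z=o['ee_pos'][2]+.044
print(g[270,205:315:3], g[225:315:4,259])
m=((g>72)*255).astype('uint8'); n=np.zeros_like(m); cv2.ellipse(n,(259,271),(45,41),0,0,360,255,-1); m&=n; m[:,:222]=0; m[:,297:]=0; m[:240]=0
k=max(cv2.findContours(m,cv2.RETR_EXTERNAL,cv2.CHAIN_APPROX_NONE)[0],key=cv2.contourArea)
w=cast(c,k[:,0],z); ctr,r=cv2.minEnclosingCircle((w[:,:2]*1000).astype('float32')); print('std',ctr,r*2, 'tcp',o['ee_pos'])
# pocket rim: dark pixels in block near predicted ring
P=np.array([.603,.0115]); yy,xx=np.mgrid[165:225,220:295]; q=np.c_[xx.ravel(),yy.ravel()]
W=cast(c,q,.02)[:,:2]; rr=np.hypot(*(W-P).T); bl=cv2.blackHat(g,cv2.MORPH_CLOSE if False else cv2.MORPH_BLACKHAT,np.ones((7,7))) if False else cv2.morphologyEx(g,cv2.MORPH_BLACKHAT,np.ones((7,7),np.uint8))
s=(bl[q[:,1],q[:,0]]>6)&(abs(rr-.022)<.005)&(q[:,1]<206); A=W[s]; print(s.sum())
x=np.linalg.lstsq(np.c_[2*A,np.ones(len(A))],(A**2).sum(1),rcond=None)[0]; print('pocket',x[:2],np.sqrt(x[2]+x[:2]@x[:2]))
D=blob(c,.02,(.5644,.0196,.02),75,12); print('dot->pocket',D[:2]+np.array([.0395*.9796,-.0395*.2011]))
E
```

```text
[ 61  33  35  33  72 103 103 102 102 102 105 103 106 100 101 103 102 103
 103 105 102 107 107 103 103 104 103 105 107 103 103 106  29  30  31  63
  63] [ 60  62  59 105 106 103 102 103 102 102 103 104 102 104 105 104 104 105
 104 102 104 146 145]
std (602.672119140625, 10.707755088806152) 42.03803253173828 tcp [0.60348554 0.01224154 0.07857086]
133
pocket [0.60479246 0.01269091] 0.021494147962828294
px [216.82291667 225.17708333] area 128.0 size mm [11.1 11. ]
dot->pocket [0.60348338 0.01203475]
```

```bash
python3 -m handwheel '[{"tx":0.002,"ty":-0.0006,"tz":0.03,"ax":0,"ay":0,"az":0,"jaw":-1},{"tx":0,"ty":0,"tz":0.026,"ax":0,"ay":0,"az":0,"jaw":-1},{"tx":0,"ty":0,"tz":0,"ax":0,"ay":0,"az":0,"jaw":-1},{"tx":0,"ty":0,"tz":0.006,"ax":0,"ay":0,"az":0,"jaw":-1},{"tx":0,"ty":0,"tz":0.003,"ax":0,"ay":0,"az":0,"jaw":-1},{"tx":0,"ty":0,"tz":0.003,"ax":0,"ay":0,"az":0,"jaw":-1},{"tx":0,"ty":0,"tz":0.003,"ax":0,"ay":0,"az":0,"jaw":-1},{"tx":0,"ty":0,"tz":0.002,"ax":0,"ay":0,"az":0,"jaw":-1},{"tx":0,"ty":0,"tz":0.001,"ax":0,"ay":0,"az":0,"jaw":-1},{"tx":0,"ty":0,"tz":0,"ax":0,"ay":0,"az":0,"jaw":-1}]'
```

```text
time: 11.85
ee_pos: [0.6048, 0.014, 0.0054]
tcp_rot: [-180.0, 0.1, 45.1]
wrist_force: [-0.8, -3.8, -1.9]
opening: 0.0385
grasp_force: 41.5
```

```bash
python3 -m handwheel '[{"tx":0,"ty":0,"tz":0.0015,"ax":0,"ay":0,"az":0,"jaw":-1},{"tx":0,"ty":0,"tz":0.001,"ax":0,"ay":0,"az":0,"jaw":-1},{"tx":0,"ty":0,"tz":0,"ax":0,"ay":0,"az":0,"jaw":0.1},{"tx":0,"ty":0,"tz":0,"ax":0,"ay":0,"az":0,"jaw":0.5},{"tx":0,"ty":0,"tz":0,"ax":0,"ay":0,"az":0,"jaw":0.7},{"tx":0,"ty":0,"tz":-0.04,"ax":0,"ay":0,"az":0,"jaw":1},{"tx":0,"ty":0,"tz":-0.04,"ax":0,"ay":0,"az":0,"jaw":1},{"tx":0,"ty":0,"tz":-0.03,"ax":0,"ay":0,"az":0,"jaw":1},{"tx":0,"ty":0,"tz":0,"ax":0,"ay":0,"az":0,"jaw":1},{"tx":0,"ty":0,"tz":0,"ax":0,"ay":0,"az":0,"jaw":1}]'
python3 - <<'E'
from h import *
c=shot('wrist'); o=tcp()[1]; print(o['ee_pos'])
s=blob(c,.048,(.6045,.0135,.048),114,45,84); print('std',s); save(c,'w5.png')
g=cv2.cvtColor(np.ascontiguousarray(c['color']),cv2.COLOR_RGB2GRAY); u=proj(c,s)[0].astype(int); print(g[u[1],u[0]-50:u[0]+50:4],g[u[1]-50:u[1]+50:4,u[0]])
rel((.572,.2695,.10),50)
E
```

```text
time: 13.1
ee_pos: [0.6047, 0.0144, 0.112]
tcp_rot: [-179.9, 0.1, 45.1]
wrist_force: [-1.2, -0.4, -1.0]
opening: 0.0855
grasp_force: 0.0
[0.60443109 0.01432343 0.11159396]
px [258.93137028 193.69858567] area 2156.5 size mm [41.7 43.5]
std [0.60718297 0.01653536 0.048     ]
[125 123 121 124 124 124 124  96  98  97  97  97  97  96  97  98  98  98
 100  82 120 123 121 122 124] [121 119 122 121 124 122  56  58  82  97  97  97  96  97  97  96  98 100
  99  99 122 121 120 123 121]
rotvec [-0.11  0.1  -4.92] shift after turn mm [ 174.6 -188.9   11.6] z now 0.1116
```

```bash
python3 -m handwheel '[{"tx":0.0262,"ty":-0.034,"tz":0,"ax":0,"ay":0,"az":0,"jaw":1},{"tx":0.0262,"ty":-0.034,"tz":0,"ax":0,"ay":0,"az":0,"jaw":1},{"tx":0.0262,"ty":-0.034,"tz":0,"ax":0,"ay":0,"az":0,"jaw":1},{"tx":0.0262,"ty":-0.034,"tz":0,"ax":0,"ay":0,"az":0,"jaw":1},{"tx":0.0262,"ty":-0.034,"tz":0,"ax":0,"ay":0,"az":0,"jaw":1},{"tx":0.0265,"ty":-0.0334,"tz":0,"ax":0,"ay":0,"az":0,"jaw":1},{"tx":0,"ty":0,"tz":0,"ax":0,"ay":0,"az":0,"jaw":1},{"tx":0,"ty":0,"tz":0,"ax":0,"ay":0,"az":0,"jaw":1},{"tx":0,"ty":0,"tz":0,"ax":0,"ay":0,"az":0,"jaw":1},{"tx":0,"ty":0,"tz":0,"ax":0,"ay":0,"az":0,"jaw":1}]'
python3 - <<'E'
from h import *
c=shot('wrist'); o=tcp()[1]; print(o['ee_pos'],o['q'][5])
s=blob(c,.024,(.572,.2695,.024),112,45,62); print('pel',s)
t=blob(c,.024,tuple(s),60,16); print('spot',t,np.degrees(np.arctan2(*(t-s)[1::-1])),np.linalg.norm(t-s))
rel((s[0],s[1],-.016),45)
E
```

```text
time: 14.4
ee_pos: [0.5723, 0.2685, 0.113]
tcp_rot: [-180.0, 0.0, 45.0]
wrist_force: [0.9, -1.2, 1.3]
opening: 0.0855
grasp_force: 0.0
[0.57235813 0.26861258 0.11307768] 160.115850391296
px [257.03663879 183.89625647] area 1674.0 size mm [41.7 41.6]
pel [0.57435326 0.27232714 0.024     ]
px [247.26190476 187.35079365] area 105.0 size mm [10.9 11.3]
spot [0.56607784 0.27614921 0.024     ] 155.20978405941315 0.00911541193213637
rotvec [-0.03  0.03  0.02] shift after turn mm [  4.   -1.2 129.1] z now 0.1131
```

```bash
python3 -m handwheel '[{"tx":0.002,"ty":-0.0003,"tz":0.04,"ax":0,"ay":0,"az":0,"jaw":1},{"tx":0,"ty":0,"tz":0.04,"ax":0,"ay":0,"az":0,"jaw":1},{"tx":0,"ty":0,"tz":0.04,"ax":0,"ay":0,"az":0,"jaw":1},{"tx":0,"ty":0,"tz":0.0065,"ax":0,"ay":0,"az":0,"jaw":0.6},{"tx":0,"ty":0,"tz":0,"ax":0,"ay":0,"az":0,"jaw":-1},{"tx":0,"ty":0,"tz":0,"ax":0,"ay":0,"az":0,"jaw":-1},{"tx":0,"ty":0,"tz":0,"ax":0,"ay":0,"az":0,"jaw":-1},{"tx":0,"ty":0,"tz":0,"ax":0,"ay":0,"az":0,"jaw":-1},{"tx":0,"ty":0,"tz":0,"ax":0,"ay":0,"az":0,"jaw":-1},{"tx":0,"ty":0,"tz":0,"ax":0,"ay":0,"az":0,"jaw":-1}]' 40
python3 - <<'E'
from h import *
rel((.584,-.086,.075),45)
E
```

```text
time: 15.7
ee_pos: [0.5745, 0.2716, -0.0111]
tcp_rot: [180.0, -0.2, 45.1]
wrist_force: [0.4, -1.3, 7.4]
opening: 0.0372
grasp_force: 40.8
rotvec [ 0.04 -0.16  0.08] shift after turn mm [-246.2  259.5  -86.1] z now -0.0111
```

```bash
python3 -m handwheel '[{"tx":0,"ty":0,"tz":-0.045,"ax":0,"ay":0,"az":0,"jaw":-1},{"tx":0,"ty":0,"tz":-0.045,"ax":0,"ay":0,"az":0,"jaw":-1},{"tx":-0.0352,"ty":0.0371,"tz":0,"ax":0,"ay":0,"az":0,"jaw":-1},{"tx":-0.0352,"ty":0.0371,"tz":0,"ax":0,"ay":0,"az":0,"jaw":-1},{"tx":-0.0352,"ty":0.0371,"tz":0,"ax":0,"ay":0,"az":0,"jaw":-1},{"tx":-0.0352,"ty":0.0371,"tz":0,"ax":0,"ay":0,"az":0,"jaw":-1},{"tx":-0.0352,"ty":0.0371,"tz":0,"ax":0,"ay":0,"az":0,"jaw":-1},{"tx":-0.0352,"ty":0.0371,"tz":0,"ax":0,"ay":0,"az":0,"jaw":-1},{"tx":-0.0352,"ty":0.0371,"tz":0,"ax":0,"ay":0,"az":0,"jaw":-1},{"tx":0,"ty":0,"tz":0,"ax":0,"ay":0,"az":0,"jaw":-1}]'
python3 - <<'E'
from h import *
telemetry.get_obs(); c=shot('wrist'); save(c,'w6.png'); np.savez('w6.npz',color=c['color'],E=c['E'],K=c['K'],k1=c['k1']); o=tcp()[1]; print(o['ee_pos'])
print(proj(c,[(.584,-.0855,.02),(.5463,-.0695,.02),tuple(o['ee_pos']+[0,0,.035]),(.604,.0125,.048)]))
E
```

```text
time: 16.95
ee_pos: [0.5833, -0.09, 0.0773]
tcp_rot: [180.0, 0.0, 44.8]
wrist_force: [-0.6, 0.4, -1.2]
opening: 0.0373
grasp_force: 40.4
[ 0.5833184  -0.08831873  0.07720623]
[[254.9246781  196.05514109]
 [207.0306116  214.5788031 ]
 [256.34758905 260.80529793]
 [163.79876336  81.75284184]]
```

View pics/w6.png

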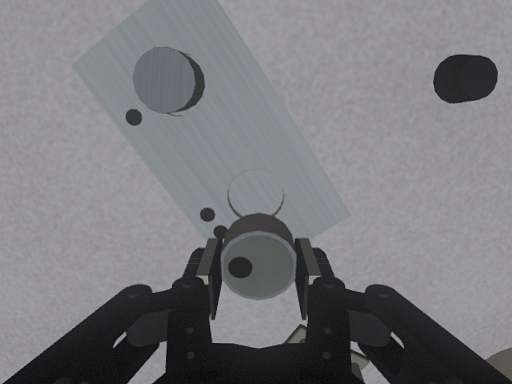

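The standard's top is at (165,80) against a prediction of (164,82) for fully seated. The held pellet is at (259,265) with its spot at (240,267), and the pocket 2 rim spans columns 228–285.

```bash
python3 - <<'E'
from h import *
c=dict(np.load('w6.npz')); c['k1']=float(c['k1']); o=tcp()[1]; g=cv2.cvtColor(c['color'],cv2.COLOR_RGB2GRAY)
def circ(z,P,r,rows,thr,kw):
    P=np.array(P); bl=cv2.morphologyEx(g,kw,np.ones((7,7),np.uint8))
    yy,xx=np.mgrid[rows[0]:rows[1],215:303]; q=np.c_[xx.ravel(),yy.ravel()]; W=cast(c,q,z)[:,:2]; rr=np.hypot(*(W-P).T)
    s=(bl[q[:,1],q[:,0]]>thr)&(abs(rr-r)<.004); A=W[s]
    x=np.linalg.lstsq(np.c_[2*A,np.ones(len(A))],(A**2).sum(1),rcond=None)[0]; print(s.sum(),x[:2],np.sqrt(x[2]+x[:2]@x[:2]))
circ(.02,(.584,-.0865),.022,(160,207),6,cv2.MORPH_BLACKHAT)
z=o['ee_pos'][2]+.035
m=((g<86)*255).astype('uint8'); n=np.zeros_like(m); cv2.ellipse(n,(259,266),(38,36),0,0,360,255,-1)
m=((g>62)*255).astype('uint8')&n; m[:,:220]=0; m[:,297:]=0
m=cv2.morphologyEx(m,cv2.MORPH_OPEN,np.ones((3,3)))
k=max(cv2.findContours(m,cv2.RETR_EXTERNAL,cv2.CHAIN_APPROX_NONE)[0],key=cv2.contourArea); print(cv2.boundingRect(k))
w=cast(c,k[:,0],z); ctr,r=cv2.minEnclosingCircle((w[:,:2]*1000).astype('float32')); print('pel',ctr,2*r,'tcp',o['ee_pos'],proj(c,(ctr[0]/1000,ctr[1]/1000,z)))
rel((.584,-.0865,.004),45)
E
```

```text
159 [ 0.58461999 -0.08534759] 0.021404286391338408
(221, 230, 76, 73)
pel (581.2506103515625, -91.8984146118164) 41.3237419128418 tcp [ 0.5833184  -0.08831873  0.07720623] [[258.5502653  267.86861026]]
rotvec [ 0.    0.   -0.08] shift after turn mm [ 1.8 -0.8 73.2] z now 0.0772
```

```bash
python3 -m handwheel '[{"tx":0.0058,"ty":-0.0018,"tz":0,"ax":0,"ay":0,"az":0,"jaw":-1},{"tx":0,"ty":0,"tz":0,"ax":0,"ay":0,"az":0,"jaw":-1},{"tx":0,"ty":0,"tz":0,"ax":0,"ay":0,"az":0,"jaw":-1},{"tx":0,"ty":0,"tz":0,"ax":0,"ay":0,"az":0,"jaw":-1},{"tx":0,"ty":0,"tz":0,"ax":0,"ay":0,"az":0,"jaw":-1},{"tx":0,"ty":0,"tz":0,"ax":0,"ay":0,"az":0,"jaw":-1},{"tx":0,"ty":0,"tz":0,"ax":0,"ay":0,"az":0,"jaw":-1},{"tx":0,"ty":0,"tz":0,"ax":0,"ay":0,"az":0,"jaw":-1},{"tx":0,"ty":0,"tz":0,"ax":0,"ay":0,"az":0,"jaw":-1},{"tx":0,"ty":0,"tz":0,"ax":0,"ay":0,"az":0,"jaw":-1}]'
python3 - <<'E'
from h import *
c=shot('wrist'); o=tcp()[1]; g=cv2.cvtColor(np.ascontiguousarray(c['color']),cv2.COLOR_RGB2GRAY); print(o['ee_pos'])
d=blob(c,.02,(.5463,-.0695,.02),75,9); p=blob(c,.02,(.5639,.0193,.02),75,14)
yd=(p-d)[:2]; print('dots',d,p,np.linalg.norm(yd))
s=blob(c,.048,(.604,.0125,.048),112,30,84); print('std',s)
col=g[200:310,259].astype(int); print(list(col[::2]))
row=g[266,205:315].astype(int); print(list(row[::3]))
r2=g[150:215,257].astype(int); print(list(r2[::2]))
E
```

```text
time: 18.25
ee_pos: [0.586, -0.0814, 0.0765]
tcp_rot: [-180.0, 0.0, 45.1]
wrist_force: [0.5, 0.7, -1.0]
opening: 0.037
grasp_force: 40.4
[ 0.58603424 -0.08143072  0.07648327]
px [212.59848485 223.85606061] area 132.0 size mm [11.  10.9]
px [140.02838828 127.27838828] area 182.0 size mm [11.  11.5]
dots [ 0.54639546 -0.0693813   0.02      ] [0.56490186 0.01978079 0.02      ] 0.0910624178572853
px [172.11133189  94.84308767] area 2768.0 size mm [36.9 35.6]
std [0.60410483 0.01220597 0.048     ]
[np.int64(135), np.int64(138), np.int64(139), np.int64(139), np.int64(137), np.int64(136), np.int64(120), np.int64(63), np.int64(65), np.int64(64), np.int64(63), np.int64(63), np.int64(64), np.int64(63), np.int64(64), np.int64(80), np.int64(111), np.int64(112), np.int64(80), np.int64(88), np.int64(90), np.int64(86), np.int64(89), np.int64(89), np.int64(91), np.int64(91), np.int64(89), np.int64(92), np.int64(90), np.int64(89), np.int64(92), np.int64(88), np.int64(91), np.int64(91), np.int64(87), np.int64(90), np.int64(89), np.int64(89), np.int64(90), np.int64(90), np.int64(92), np.int64(89), np.i
[... 497 characters left out ...]
nt64(87), np.int64(90), np.int64(90), np.int64(89), np.int64(88), np.int64(89), np.int64(88), np.int64(91), np.int64(97), np.int64(31), np.int64(37), np.int64(34), np.int64(62), np.int64(66), np.int64(66)]
[np.int64(142), np.int64(140), np.int64(139), np.int64(137), np.int64(138), np.int64(138), np.int64(136), np.int64(138), np.int64(139), np.int64(142), np.int64(141), np.int64(141), np.int64(140), np.int64(140), np.int64(139), np.int64(135), np.int64(137), np.int64(138), np.int64(140), np.int64(142), np.int64(139), np.int64(139), np.int64(137), np.int64(134), np.int64(138), np.int64(137), np.int64(139), np.int64(140), np.int64(139), np.int64(138), np.int64(137), np.int64(122), np.int64(62)]
```

```bash
python3 - <<'E'
from h import *
c=shot('wrist'); o=tcp()[1]; z=o['ee_pos'][2]; T=tcp()[0]
a,b=cast(c,[(258.8,230),(258.8,299)],z+.035); f=cast(c,(258.8,212.5),z+.011)[0]
print(a,b,np.linalg.norm(a-b)); m=(a+b)/2; print('mid',m,'tool',T[:3,:3].T@(m-T[:3,3]))
print('front bottom tool',T[:3,:3].T@(f-T[:3,3]))
print('to pocket',T[:3,:3].T@(np.array([.584,-.0856,m[2]])-m), o['ee_pos'])
E
```

```text
[ 0.59861364 -0.06882494  0.11150134] [ 0.57102396 -0.09653698  0.11150134] 0.039104309440081426
mid [ 0.5848188  -0.08268096  0.11150134] tool [-1.76586988e-03 -6.23801934e-06 -3.49988595e-02]
front bottom tool [ 1.71167470e-02  3.49602726e-05 -1.10111744e-02]
to pocket [-2.64519156e-03  1.48128132e-03  8.53437296e-07] [ 0.58603943 -0.08143654  0.07650134]
```

```bash
python3 -m handwheel '[{"tx":-0.0022,"ty":0.0015,"tz":0.03,"ax":0,"ay":0,"az":0,"jaw":-1},{"tx":0,"ty":0,"tz":0.026,"ax":0,"ay":0,"az":0,"jaw":-1},{"tx":0,"ty":0,"tz":0,"ax":0,"ay":0,"az":0,"jaw":-1},{"tx":0,"ty":0,"tz":0.007,"ax":0,"ay":0,"az":0,"jaw":-1},{"tx":0,"ty":0,"tz":0.004,"ax":0,"ay":0,"az":0,"jaw":-1},{"tx":0,"ty":0,"tz":0.003,"ax":0,"ay":0,"az":0,"jaw":-1},{"tx":0,"ty":0,"tz":0.002,"ax":0,"ay":0,"az":0,"jaw":-1},{"tx":0,"ty":0,"tz":0.0015,"ax":0,"ay":0,"az":0,"jaw":-1},{"tx":0,"ty":0,"tz":0,"ax":0,"ay":0,"az":0,"jaw":-1},{"tx":0,"ty":0,"tz":0,"ax":0,"ay":0,"az":0,"jaw":-1}]'
```

```text
time: 19.6
ee_pos: [0.5855, -0.084, 0.0031]
tcp_rot: [-180.0, 0.0, 45.1]
wrist_force: [0.6, -0.2, -1.3]
opening: 0.0371
grasp_force: 40.4
```

```bash
python3 -m handwheel '[{"tx":0,"ty":0,"tz":0.0015,"ax":0,"ay":0,"az":0,"jaw":-1},{"tx":0,"ty":0,"tz":0.0005,"ax":0,"ay":0,"az":0,"jaw":-1},{"tx":0,"ty":0,"tz":0,"ax":0,"ay":0,"az":0,"jaw":0.1},{"tx":0,"ty":0,"tz":0,"ax":0,"ay":0,"az":0,"jaw":0.4},{"tx":0,"ty":0,"tz":0,"ax":0,"ay":0,"az":0,"jaw":0.6},{"tx":0,"ty":0,"tz":-0.04,"ax":0,"ay":0,"az":0,"jaw":0.6},{"tx":0,"ty":0,"tz":-0.05,"ax":0,"ay":0,"az":0,"jaw":1},{"tx":0,"ty":0,"tz":-0.05,"ax":0,"ay":0,"az":0,"jaw":1},{"tx":0,"ty":0,"tz":-0.06,"ax":0,"ay":0,"az":0,"jaw":1},{"tx":0,"ty":0,"tz":0,"ax":0,"ay":0,"az":0,"jaw":1}]'
python3 - <<'E'
from h import *
c=shot('wrist'); np.savez('w7.npz',color=c['color'],E=c['E'],K=c['K'],k1=c['k1']); o=tcp()[1]
print(o['ee_pos'],o['q'])
p=blob(c,.036,(.584,-.0856,.036),106,26,62); t=blob(c,.036,tuple(p),60,11); print('pel',p,'spot',t,np.linalg.norm(t-p))
print('std',blob(c,.048,(.604,.0125,.048),112,28,84))
rel((.482,-.26,.22),45)
cr=c['color'][70:310,90:410]; cv2.imwrite('pics/w7.png',cv2.resize(cr,None,fx=2.4,fy=2.4)[:,:,::-1])
E
```

```text
time: 20.85
ee_pos: [0.5875, -0.0843, 0.2066]
tcp_rot: [179.6, -0.3, 45.1]
wrist_force: [0.0, -0.4, 0.2]
opening: 0.0853
grasp_force: 0.0
[ 0.58671799 -0.08416528  0.20345881] [-8.15896381e+00  1.06753783e+01  1.59261951e+01  9.50504204e+01
 -8.60799184e-03  1.26756411e+02]
px [255.79290345 168.72466735] area 977.0 size mm [40.7 40.7]
px [248.63768116 170.84057971] area 46.0 size mm [9.1 9.8]
pel [ 0.58548171 -0.08360764  0.036     ] spot [ 0.57799601 -0.07960041  0.036     ] 0.008490795283208103
px [201.9142696   93.12337845] area 1182.0 size mm [41.4 38.4]
std [0.604739   0.01359163 0.048     ]
rotvec [ 0.17 -0.11  0.08] shift after turn mm [-198.4   50.3  -16.5] z now 0.2035
```

View pics/w7.png

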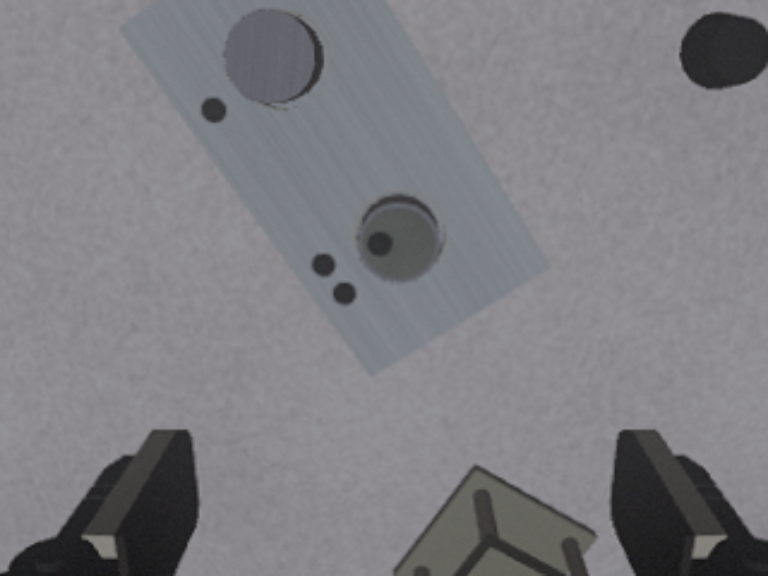

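Both pieces sit down in their pockets, and the pellet's spot faces up at about (248,171). The stand base corner is at (288,264), with edges running to (338,293) and (254,308).

```bash
python3 - <<'E'
from h import *
c=dict(np.load('w7.npz')); c['k1']=float(c['k1'])
a,b,d=cast(c,[(288.3,264.2),(338.3,293.3),(253.8,308.3)],.008)
print(a,b,d); u=(b-a);v=(d-a); print(np.degrees(np.arctan2(u[1],u[0])),np.linalg.norm(u),np.degrees(np.arctan2(v[1],v[0])))
# top view: base/plate corners and handle top
t=shot('top'); im=np.ascontiguousarray(t['color']); hsv=cv2.cvtColor(im,cv2.COLOR_RGB2HSV); g=cv2.cvtColor(im,cv2.COLOR_RGB2GRAY)
m=(((hsv[...,0]>15)&(hsv[...,0]<50)&(hsv[...,1]>20)&(g<150))*255).astype('uint8'); m[:215]=0;m[268:]=0;m[:,:335]=0;m[:,395:]=0
m=cv2.morphologyEx(m,cv2.MORPH_CLOSE,np.ones((5,5)))
k=max(cv2.findContours(m,cv2.RETR_EXTERNAL,cv2.CHAIN_APPROX_NONE)[0],key=cv2.contourArea); r=cv2.minAreaRect(k); print(r)
w=cast(t,cv2.boxPoints(r),.07)[:,:2]; e=w-np.roll(w,1,0); print(w.mean(0),np.degrees(np.arctan2(e[:,1],e[:,0])),np.hypot(*e.T))
E
```

```text
[ 0.51771839 -0.21407163  0.008     ] [ 0.53541908 -0.30061786  0.008     ] [ 0.43226512 -0.23238081  0.008     ]
-78.4411053781333 0.08833778823337084 -167.90667331591519
((359.5, 241.0), (52.0, 49.0), 90.0)
[ 0.48265442 -0.24615893] [ -0.84703446 -90.61706859 178.91262886  89.094036  ] [0.14082201 0.13481008 0.14150238 0.13421552]
```

```bash
python3 -m handwheel '[{"tx":0,"ty":0,"tz":-0.004,"ax":0,"ay":0,"az":8.3,"jaw":1},{"tx":0,"ty":0,"tz":-0.004,"ax":0,"ay":0,"az":8.3,"jaw":1},{"tx":0,"ty":0,"tz":-0.004,"ax":0,"ay":0,"az":8.3,"jaw":1},{"tx":0,"ty":0,"tz":-0.004,"ax":0,"ay":0,"az":8.3,"jaw":1},{"tx":-0.035,"ty":0.0393,"tz":0,"ax":0,"ay":0,"az":0,"jaw":1},{"tx":-0.035,"ty":0.0393,"tz":0,"ax":0,"ay":0,"az":0,"jaw":1},{"tx":-0.035,"ty":0.0393,"tz":0,"ax":0,"ay":0,"az":0,"jaw":1},{"tx":-0.035,"ty":0.0393,"tz":0,"ax":0,"ay":0,"az":0,"jaw":1},{"tx":0,"ty":0,"tz":0,"ax":0,"ay":0,"az":0,"jaw":1},{"tx":0,"ty":0,"tz":0,"ax":0,"ay":0,"az":0,"jaw":1}]'
python3 - <<'E'
from h import *
c=shot('wrist'); save(c,'w8.png'); np.savez('w8.npz',color=c['color'],E=c['E'],K=c['K'],k1=c['k1']); o=tcp()[1]
print(o['ee_pos'],o['tcp_rot'],o['q'][5])
print(proj(c,[(.483,-.267,.153),(.483,-.267,.15),(.483,-.267,.07)]))
E
```

```text
time: 22.2
ee_pos: [0.4807, -0.2664, 0.2158]
tcp_rot: [-179.9, 0.1, 11.8]
wrist_force: [0.4, -0.5, -0.0]
opening: 0.0853
grasp_force: 0.0
[ 0.48109126 -0.26600948  0.21607494] [-1.79923439e+02  1.11379827e-01  1.19062141e+01] 139.1627507870086
[[259.41694945 195.42378782]
 [259.40751839 194.23216007]
 [259.21744259 170.30638504]]
```

View pics/w8.png

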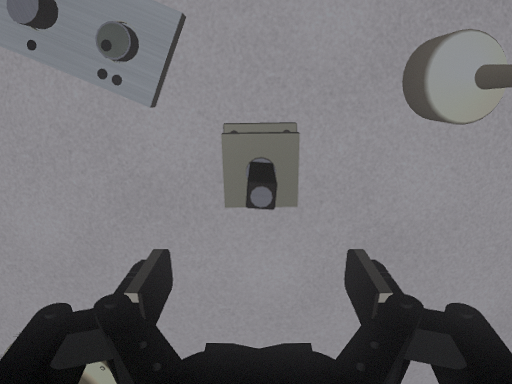

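The picture shows the probe square to the fingers, its button at (261,196) and the plate spanning columns 222–299. I need about +2.5 mm in tool y and +1 mm in tool x, then down.

```bash
python3 -m handwheel '[{"tx":0.001,"ty":0.0025,"tz":0.04,"ax":0,"ay":0,"az":0,"jaw":1},{"tx":0,"ty":0,"tz":0.04,"ax":0,"ay":0,"az":0,"jaw":1},{"tx":0,"ty":0,"tz":0.04,"ax":0,"ay":0,"az":0,"jaw":1},{"tx":0,"ty":0,"tz":0.006,"ax":0,"ay":0,"az":0,"jaw":1},{"tx":0,"ty":0,"tz":0,"ax":0,"ay":0,"az":0,"jaw":-1},{"tx":0,"ty":0,"tz":0,"ax":0,"ay":0,"az":0,"jaw":-1},{"tx":0,"ty":0,"tz":0,"ax":0,"ay":0,"az":0,"jaw":-1},{"tx":0,"ty":0,"tz":0,"ax":0,"ay":0,"az":0,"jaw":-1},{"tx":0,"ty":0,"tz":0,"ax":0,"ay":0,"az":0,"jaw":-1},{"tx":0,"ty":0,"tz":0,"ax":0,"ay":0,"az":0,"jaw":-1}]' 60
python3 - <<'E'
from h import *
o=tcp()[1]; print(o['ee_pos'],o['tcp_rot'],o['wrist_force'],o['torque'])
E
```

```text
time: 23.5
ee_pos: [0.483, -0.2693, 0.0923]
tcp_rot: [179.9, -0.0, 11.9]
wrist_force: [-0.2, 0.3, 5.2]
opening: 0.0233
grasp_force: 59.1
[ 0.48295601 -0.2692655   0.0922893 ] [ 1.79934685e+02 -3.96615854e-02  1.18788782e+01] [-0.20146002  0.32174173  5.24636064] [ 0.06544052 -0.05959008 -0.02013231]
```

```bash
python3 -m handwheel '[{"tx":0,"ty":0,"tz":-0.015,"ax":0,"ay":0,"az":0,"jaw":-1},{"tx":0,"ty":0,"tz":-0.03,"ax":0,"ay":0,"az":0,"jaw":-1},{"tx":0,"ty":0,"tz":-0.03,"ax":0,"ay":0,"az":0,"jaw":-1},{"tx":0,"ty":0,"tz":-0.015,"ax":0,"ay":0,"az":0,"jaw":-1},{"tx":0,"ty":0,"tz":0,"ax":0,"ay":0,"az":0,"jaw":-1},{"tx":0,"ty":0,"tz":0,"ax":0,"ay":0,"az":0,"jaw":-1},{"tx":0,"ty":0,"tz":0,"ax":0,"ay":0,"az":0,"jaw":-1},{"tx":0,"ty":0,"tz":0,"ax":0,"ay":0,"az":0,"jaw":-1},{"tx":0,"ty":0,"tz":0,"ax":0,"ay":0,"az":0,"jaw":-1},{"tx":0,"ty":0,"tz":0,"ax":0,"ay":0,"az":0,"jaw":-1}]'
python3 - <<'E'
from h import *
for f in ['w7','w8','top']:
    if f=='top': c=shot('top')
    else: c=dict(np.load(f+'.npz')); c['k1']=float(c['k1'])
    print(f)
    print(' spot',blob(c,.036,(.577,-.081,.036),60,9 if f!='top' else 4))
    print(' dot1',blob(c,.02,(.5645,.0197,.02),75,9 if f!='top' else 5)); print(' dot2a',blob(c,.02,(.5463,-.0695,.02),75,8 if f!='top' else 3))
c=shot('wrist'); o=tcp()[1]; print(o['ee_pos'],o['wrist_force'])
# button: lighter disc on black handle
g=cv2.cvtColor(np.ascontiguousarray(c['color']),cv2.COLOR_RGB2GRAY); T=tcp()[0]
u=proj(c,T[:3,3]+[0,0,.0607])[0]; print('button expected',u); x,y=int(u[0]),int(u[1])
print(g[y,x-50:x+50:4],g[min(y,340)-60:min(y,340)+40:4,x+1]); np.savez('w9.npz',color=c['color'],E=c['E'],K=c['K'],k1=c['k1'])
E
```

```text
time: 24.75
ee_pos: [0.4825, -0.2689, 0.181]
tcp_rot: [-180.0, 0.1, 11.9]
wrist_force: [-0.0, -0.1, -1.1]
opening: 0.0236
grasp_force: 59.1
w7
px [247.70247934 171.1046832 ] area 60.5 size mm [10.7  9.8]
 spot [ 0.57702582 -0.07906509  0.036     ]
px [178.49242424 115.43686869] area 66.0 size mm [ 9.9 10.9]
 dot1 [0.56479986 0.01980732 0.02      ]
px [224.16352201 179.88993711] area 53.0 size mm [ 9.8 10.2]
 dot2a [ 0.54626972 -0.06906335  0.02      ]
w8
px [105.6029724   44.91932059] area 78.5 size mm [10.9 10.5]
 spot [ 0.57716737 -0.07892094  0.036     ]
px [31.03149606 44.59317585] area 63.5 size mm [10.5 10.6]
 dot1 [0.56492456 0.01984823 0.02      ]
px [101.8501292   73.51679587] area 64.5 size mm [10.5 11. ]
 dot2a [ 0.54638232 -0.06939961  0.02      ]
top
px [297.35416667 207.5       ] area 8.0 size mm [8.4 8.4]
 spot [ 0.57668772 -0.07996154  0.036     ]
px [261.58974359 212.53846154] area 6.5 size mm [8.5 8.5]
 dot1 [0.56402281 0.01992567 0.02      ]
px [293.45238095 218.66666667] area 7.0 size mm [8.4 8.5]
 dot2a [ 0.5459672  -0.06964428  0.02      ]
[ 0.48251784 -0.26893636  0.18110232] [-0.54169525 -0.17320698 -0.97236952]
button expected [257.87435922 295.52855072]
[ 29  31  28  32  29  48  26  36 109 106 107 107 107 107 106 107 108 106
  81  31  45  27  28  28  28] [ 32  30  30  28  31  26  27  27  30  34  39 107 107 108 108 108 110 111
 111 106 153 156 147 150 152]
```

```bash
python3 -m handwheel '[{"tx":0.0264,"ty":-0.0333,"tz":0,"ax":0,"ay":0,"az":0,"jaw":-1},{"tx":0.0264,"ty":-0.0333,"tz":0,"ax":0,"ay":0,"az":0,"jaw":-1},{"tx":0.0264,"ty":-0.0333,"tz":0,"ax":0,"ay":0,"az":0,"jaw":-1},{"tx":0.0264,"ty":-0.0333,"tz":0,"ax":0,"ay":0,"az":0,"jaw":-1},{"tx":0.0264,"ty":-0.0333,"tz":0,"ax":0,"ay":0,"az":0,"jaw":-1},{"tx":0,"ty":0,"tz":0.015,"ax":0,"ay":0,"az":0,"jaw":-1},{"tx":0,"ty":0,"tz":0.025,"ax":0,"ay":0,"az":0,"jaw":-1},{"tx":0,"ty":0,"tz":0.013,"ax":0,"ay":0,"az":0,"jaw":-1},{"tx":0,"ty":0,"tz":0,"ax":0,"ay":0,"az":0,"jaw":-1},{"tx":0,"ty":0,"tz":0,"ax":0,"ay":0,"az":0,"jaw":-1}]'
python3 - <<'E'
from h import *
import time
for i in range(3):
    c=shot('wrist'); o=tcp()[1]; print(o['ee_pos'],o['tcp_rot'],o['wrist_force'],o['q'][5])
d=shot('scene'); u=proj(d,(.577,-.0792,.036))[0]; print(u)
x,y=int(u[0]),int(u[1]); a=cv2.resize(d['color'][y-45:y+35,x-50:x+50],None,fx=5,fy=5,interpolation=cv2.INTER_CUBIC); cv2.imwrite('pics/s9.png',a[:,:,::-1])
print(blob(c,.036,(.577,-.0792,.036),60,8)); print(proj(c,[(.577,-.0792,.036),tuple(o['ee_pos']-[0,0,.0823])]))
rel((.5776,-.0787,.1123),11.9)
E
```

```text
time: 26.1
ee_pos: [0.5776, -0.0792, 0.1289]
tcp_rot: [180.0, -0.0, 11.9]
wrist_force: [0.0, 0.5, -0.7]
opening: 0.0229
grasp_force: 59.3
[ 0.57770329 -0.07916468  0.12909306] [ 1.79978182e+02 -2.95971433e-02  1.18614097e+01] [ 0.64768752  0.43316671 -2.21035487] 160.34135553364476
[ 0.57774846 -0.07909383  0.12906172] [ 1.79978275e+02 -3.17722746e-02  1.18656956e+01] [-0.37988485 -0.17150129 -1.00304358] 160.34413562684506
[ 0.57770677 -0.07903742  0.12893185] [ 1.79982081e+02 -2.26549377e-02  1.18695348e+01] [-1.29432416  0.4402746  -0.68677343] 160.3449589327206
[227.7264388  179.79347273]
px [257.76449275 187.48550725] area 92.0 size mm [ 9.8 10.3]
[ 0.57740002 -0.07899558  0.036     ]
[[257.89714029 187.95197901]
 [257.87817916 190.77241905]]
rotvec [ 0.02 -0.01 -0.02] shift after turn mm [-0.  -0.3 16.5] z now 0.1288
```

```bash
python3 -m handwheel '[{"tx":0,"ty":0,"tz":0.003,"ax":0,"ay":0,"az":0,"jaw":-1},{"tx":0,"ty":0,"tz":0.003,"ax":0,"ay":0,"az":0,"jaw":-1},{"tx":0,"ty":0,"tz":0.002,"ax":0,"ay":0,"az":0,"jaw":-1},{"tx":0,"ty":0,"tz":0.002,"ax":0,"ay":0,"az":0,"jaw":-1},{"tx":0,"ty":0,"tz":0.001,"ax":0,"ay":0,"az":0,"jaw":-1},{"tx":0,"ty":0,"tz":0.001,"ax":0,"ay":0,"az":0,"jaw":-1},{"tx":0,"ty":0,"tz":0.001,"ax":0,"ay":0,"az":0,"jaw":-1},{"tx":0,"ty":0,"tz":0.001,"ax":0,"ay":0,"az":0,"jaw":-1},{"tx":0,"ty":0,"tz":0,"ax":0,"ay":0,"az":0,"jaw":-1},{"tx":0,"ty":0,"tz":0,"ax":0,"ay":0,"az":0,"jaw":-1}]'
python3 - <<'E'
from h import *
F=[];Z=[]
for i in range(12):
    optics.camera('wrist'); o=telemetry.get_obs(); F.append(o['wrist_force']); Z.append(o['ee_pos'])
print(np.mean(F,0),np.std(F,0),np.mean(Z,0),np.std(Z,0))
E
```

```text
time: 27.55
ee_pos: [0.5774, -0.0788, 0.1141]
tcp_rot: [-180.0, 0.0, 11.9]
wrist_force: [-0.6, -0.1, 0.7]
opening: 0.0232
grasp_force: 59.4
[-0.34763049  0.37094077  0.77654754] [0.47894884 0.73158165 0.49385891] [ 0.5773461  -0.0788132   0.11402857] [1.06834746e-05 1.14713118e-05 3.00198508e-05]
```

```bash
python3 -m handwheel '[{"tx":0,"ty":0,"tz":0.001,"ax":0,"ay":0,"az":0,"jaw":-1},{"tx":0,"ty":0,"tz":0.001,"ax":0,"ay":0,"az":0,"jaw":-1},{"tx":0,"ty":0,"tz":0,"ax":0,"ay":0,"az":0,"jaw":-1},{"tx":0,"ty":0,"tz":0,"ax":0,"ay":0,"az":0,"jaw":-1},{"tx":0,"ty":0,"tz":0,"ax":0,"ay":0,"az":0,"jaw":-1},{"tx":0,"ty":0,"tz":0,"ax":0,"ay":0,"az":0,"jaw":-1},{"tx":0,"ty":0,"tz":0,"ax":0,"ay":0,"az":0,"jaw":-1},{"tx":0,"ty":0,"tz":0,"ax":0,"ay":0,"az":0,"jaw":-1},{"tx":0,"ty":0,"tz":0,"ax":0,"ay":0,"az":0,"jaw":-1},{"tx":0,"ty":0,"tz":0,"ax":0,"ay":0,"az":0,"jaw":-1}]'
python3 - <<'E'
from h import *
F=[];Z=[]
for i in range(16):
    c=shot('wrist'); o=telemetry.get_obs(); F.append(o['wrist_force'][2]); Z.append(o['ee_pos'])
print(np.mean(F),np.std(F),np.mean(Z,0))
g=cv2.cvtColor(np.ascontiguousarray(c['color']),cv2.COLOR_RGB2GRAY); T=tcp()[0]
q=proj(c,[(.5772,-.079,.036),T[:3,3]+[0,0,.0607]]); print(q)
x,y=q[0].astype(int); print(g[y-24:y+24:2,x-24:x+26:2])
E
```

```text
time: 29.4
ee_pos: [0.5773, -0.0788, 0.112]
tcp_rot: [-180.0, 0.1, 11.9]
wrist_force: [-0.4, 0.3, 2.1]
opening: 0.0231
grasp_force: 59.5
1.2863026792681649 0.5228699249900733 [ 0.57732856 -0.07881188  0.1120021 ]
[[258.1780288  193.16904702]
 [257.83831208 295.56415448]]
[[145 146 147 146 144 144 138 121  68  70 108 120 108 104  96  97  98  95
   96  96  97 103 116 115  94]
 [147 146 146 146 148 144 140  72  72 108 117  97  96  99  98  98  96  95
   95  96  96  96  98 109 117]
 [141 145 146 146 146 139 128  70 109 115 100  97  97  95  95  97  98  98
   97  95  95  98  97  97 103]
 [143 141 143 144 144 144  83 108 114 100  98  97  98  99 100  96  98  98
   97  98  96  97  95  99  97]
 [146 145 142 142 138 142  80 121 105  99  98  99  99  99 100  95 100  97
   98  97  98  97  97  97  99]
 [145 144 146 145 141 121  95 116  98  97 100  99 101  99 101 102  99  99
   97  98  98  97  98  98  98]
 [143 145 145 143 143 113 116 104 100 100 101 100  99  99  99  98  98  97
   99  98  97  99  97  97 100]
 [144 144 145 145 143 110 115  97 101 101 100 101 100 100  98  97  96  98
   98  97  99  98  
[... 992 characters left out ...]
16 114 114 114 115 114 116 111 112 114
   83  59  94 101 100 105 113]
 [146 145 143 104  74 111 117 115 114 115 115 116 116 115 116 114 114 115
  116  99  60  84 110 118 140]
 [145 145 121  64  57  56  55  60  57  57  57  55  53  56  55  52  56  54
   55  54  60  53 124 145 148]
 [147 144  90  40  40  38  40  40  36  34  34  38  33  39  36  36  35  39
   42  40  39  63 103 150 148]
 [148 123  99  38  41  35  40  39  42  39  39  39  36  37  36  41  37  37
   36  38  38  44  91 138 147]
 [142  93  98  40  40  39  39  40  40  37  38  40  37  40  39  38  37  36
   37  36  38  32 104  99 144]
 [118 114  78  39  40  43  39  39  38  33  38  36  38  39  36  38  36  34
   35  35  39  35  90  88 143]]
```

```bash
python3 -c "
from workcell import workorder; print(workorder.job_done())"
```

```text
the job is handed in; nothing more can be done
None
```

I handed the job in at about 30 s of the 72 s: the standard is in pocket 1, the pellet is spot-up in pocket 2, and the gripper holds the probe on the black spot, tip about 2 mm off its centre and pressed in about 6 mm (around 2.5 N); on my first try at the standard the fingers closed on its top with about 13 N before I regripped it.

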